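# Raise the telescopic barbecue lamp from its box and hold it up

## Task

Swing the red-knobbed latch on the wooden box clear of the lid and open the lid until it stands upright by itself. Then squeeze in the orange button on the side of the telescopic lamp inside and draw the lamp head straight up, past its first stop, all the way to its second stop. Finish while still gripping the lamp head there with the button squeezed in, so that I can tighten the collar (it sinks when let go), and leave the other things on the ledge where they are.

Things in the scene. Friction and masses are not known exactly. Their poses are not given: they have to be found in the camera images.
- latch_knob (a point): Middle of the round upright red knob (14 mm diameter, 36 mm tall, so it reaches 18 mm above and below this point) at the free end of the flat brass latch lever (14 mm wide, 6 mm thick), which lies 2 mm above the lid of the wooden box. Moves with the latch.
- latch_hinge (a point): Vertical pivot of the latch, on a brass bracket outside the box's left (+y) wall, 58 mm horizontally from the knob's axis and 21 mm lower than the knob's middle. Its z axis is up.
- latch (a joint): Latch angle in rad, 0 to 1.9, stiff: stays where it is left. 0: the lever points across the lid (box's -y) and blocks it. It grows as the knob swings clockwise seen from above, towards the front of the box (-x). The lid is clear of it from about 1.4 on.
- lid_bar (a point): Middle of the lid's handle: a round blue bar 10 mm in diameter and 100 mm long, along the hinge direction, held on two thin steel rods (8 mm diameter, 45 mm either side of the middle) 45 mm out in front of the lid's front edge, at the lid's mid thickness; 185 mm from the hinge. It is clear above and below; one finger fits between bar and lid edge.
- lid_hinge (a point): Middle of the lid's hinge line on the back top edge of the box. Own axes turn with the lid; y is the hinge line, -x points along the lid to its handle, so with the lid shut x is the box's front-to-back direction. The lid is 140 x 200 x 10 mm.
- lid (a joint): Lid angle in rad, 0 shut, 1.57 upright, at most 1.85. Stiff hinge (about 0.3 N m): the lid stays where it is left.
- box: Wooden box, 140 deep (x) x 200 wide (y) x 115 mm high without lid, walls and floor 8 mm, fixed to the ledge. Origin in the centre of its underside; front is -x, z up. The lid's top is 126 mm above the ledge.
- lamp_head (a point): Centre of the lamp head, a black block 44 (own x) x 34 (own y) x 40 mm high, white lens on its -x face, yellow disc on top. The orange button is in the middle of its +y face: grip across y, from above, at this height, so that one pad squeezes the button flush and the other presses the opposite face. Stowed, this point is 90 mm above the ledge, in the box with 65 mm free on both y sides.
- mast: Fixed foot and outer tube of the lamp (foot 56 mm diameter, 6 mm high; tube 28 mm diameter, 60 mm high), standing on the box floor, 8 mm above the ledge. Origin under its centre, z up; the head slides straight up from it.
- button (a joint): How far the button is squeezed in, 0 (stands 6 mm proud) to 0.006 m (flush). 16 mm diameter, sprung, 4.5 N fully in. The lamp is free to slide when it is in by 4 mm or more. Let go, it springs right out at the stowed place and the first stop, where it locks the lamp; elsewhere it comes out only 2.5 mm.
- lamp (a joint): Height of the lamp head above its stowed place, 0 to 0.090 m; slides straight up. It is caught at 0 and at 0.045 m (first stop) if the button is let out there; the second stop at 0.090 m is the end of travel and has no catch: the head sinks when let go. Lifting takes about 3 to 6 N.
- bowl: Stainless steel bowl, 150 mm wide, 60 mm high, loose; leave alone. Origin under its centre.
- tongs: Steel tongs with blue plastic tips, 270 mm long, 12 mm high, lying loose; leave alone.
- blue_lid: Blue plastic lid with knob, 120 mm wide, 34 mm high, loose; leave alone.
- skewer_rack: Grey slotted rack (90 x 160 mm) with five coloured skewers 226 mm long, 43 mm high, loose; leave alone.
- pepper_mill: Glass and steel pepper mill, 54 mm wide, 143 mm high, loose; leave alone.
- sauce_jar: Jar with red cap, 64 mm wide, 100 mm high, loose; leave alone.
- oil_bottle: Green glass oil bottle, 58 mm wide, 170 mm high, loose; leave alone.

How it is judged:
On the way, in this order (a step that is already met when the one before it is completed fails the run):
1. the latch is swung clear while the lid is shut (value of joint latch above 1.38 rad and value of joint lid below 0.1 rad), for 0.1 s.
2. the lid stands open (value of joint lid above 1.35 rad), for 0.2 s.
3. the button is squeezed by the fingers with the lamp still down (value of joint button above 0.004 m and value of joint lamp below 0.02 m and contact force between the fingers and lamp above 1 N), for 0.1 s.
At the end, for the whole second after the job is handed in: The lamp head is held still within 6 mm of its second stop by the fingers (over 2 N) with the button squeezed in by over 4.2 of its 6 mm, the lid is open past 1.35 rad (77 degrees) and the latch past 1.3 rad (value of joint lamp above 0.084 m and velocity of joint lamp between -0.01 and 0.01 m/s and value of joint button above 0.0042 m and contact force between the fingers and lamp above 2 N and value of joint lid above 1.35 rad and value of joint latch above 1.3 rad); the arm keeps its last pose, push and grip.
It fails at once if a bystander is shifted by more than 30 mm (distance of any of bowl, tongs, blue_lid, skewer_rack, pepper_mill, sauce_jar, oil_bottle from where it was at the start of the episode above 0.03 m).
It also fails if it takes over 72 s, if anything falls off the work surface, if the arm or the gripper's body presses on something with over 40 N, if the wrist force passes 120 N, or if a joint passes its speed limit or range.

## Robot

A 6-joint arm with a two-finger parallel gripper is mounted at the origin on the work surface. World frame = base frame: x ahead of the robot, y to its left, z up, the work surface at z = 0. Lengths are in m, angles in rad, forces in N, time in s.
With the tool pointing down it reaches from about 0.25 to 0.725 m from the base axis. Payload 9.7 kg.
Tool frame: the origin (TCP) lies on the mounting face of the last link; the fingertips stand 173 mm ahead of it and the grasp point (between the pads) lies 155 mm ahead of it; z points along the fingers, y is the direction in which the jaws open and shut (so a half turn about z gives the same grasp; the last joint's range is limited). The gripper opens to 85 mm and grips with 20 to 120 N. Pads are 22 mm wide; open, the fingers measure 114 mm over their backs; the gripper's body (76 mm by 85 mm) begins 54 mm behind the grasp point. The pads swing forward as they close: fully open they stand 13 mm farther back than shut.
Start: joints at [-1.149, 0.087, 0.176, 1.66, 0, 1.571], TCP at [0.225, -0.502, 0.405] pointing down, gripper open.
Joint ranges: [-3.13, 3.13], [-0.85, 1.81], [-1.15, 1.24], [-2.2, 2.28], [-1.44, 1.52], [-3.14, 3.14]. Speed limits (rad/s): [2.22, 2.22, 2.57, 3.14, 3.14, 3.14].

## Interface

Orientations are given as a rotation vector (axis times angle).
In Python, from bench import env gives the robot as it stands.
- The arm moves only by the shell command python3 -m jog 'ROWS' [FORCE]. ROWS is a JSON object of lists of equal length, an entry for each row: "hand": the opening, from 0 (shut) to 1 (fully open); "linear": the shift along the tool's x, y, z in units of 40 mm (1.0 is 40 mm), a list of three; "angular": the turn, a rotation vector about the tool's x, y, z in degrees, a list of three. In form: {"hand": [hand, ...], "linear": [[tx, ty, tz], ...], "angular": [[rx, ry, rz], ...]}. A call has 1 to 20 rows; each row shifts and turns the pose as measured when the row begins, along the tool's axes as they then stand; what a row does not reach is not made up. A row lasts 1/10 s, in which the tool goes at most 50 mm and 8.59 degrees, less where a joint would pass 70% of its speed; a pose out of reach is approached as far as the arm can. A call is refused whole if a number of a shift passes 1 or a number of a turn 8.59, either way. A call with a gripper value outside its range is refused whole. The fingers move at their own pace and stop on an object; FORCE is the grip in N (left out, the last holds). Time passes only in rows, so rows that do not move let the fingers close. It gives the time, the measured TCP pose, the force and the opening at its end, in the units of the state.
- env.sense(): the state, without advancing time (a new reading comes with each control period).
- env.read_camera(name): name is "side" or "top"; returns a dict with "pixels" (480x640x3 uint8, red, green, blue), "fov_y" (degrees; the focal length in pixels is half the picture's height over the tangent of half this angle, whatever the lens; pixels are square), "cx", "cy" (the principal point, pixels), "distortion" ([k1, k2, p1, p2, k3] as OpenCV has them; the pictures are not rectified), "extrinsics" (4x4, takes a point from camera to world coordinates). Camera axes: x right, y up, looking along -z (the intrinsics and any distortion apply to the point x, -y, -z); pixel columns grow to the right and rows downward; lengths in m; the calibration is good to about 2 mm. A picture is of the moment at which its call begins. There is no depth.
- env.close_job(): hands the job in, once; it reports no verdict.
The state is a dict: "t": time; "qpos": joint angles; "qd": joint speeds; "joint_efforts": joint torques, N m; "tool_pos": TCP position; "tcp_rot": TCP orientation; "contact_force": force on the tool from outside, world axes, zero at the start; "torque": the same for the moment, N m; "finger_gap": opening from 0.0 (shut) to 1.0 (fully open).
Only numpy, scipy, OpenCV 4.12 (cv2) and the standard library are available. Lean on these libraries where they do the work, as an engineer would, in place of code of your own. Each camera call takes 0.05 s, during which the arm holds its last target.

## Working session

There is one attempt and no reset: what is moved stays moved. The work goes in short steps, Python scripts to look and compute and a shell command to move; the robot and the scene stay as the last step left them, time stands still between calls to the robot, and variables do not carry over. Pictures are saved under pics/ and viewed, and the job is handed in when it is done.

```bash
ls; mkdir -p pics
python3 - <<'E'
from bench import env
import cv2
print(env.sense())
for n in("side","top"):
    c=env.read_camera(n); cv2.imwrite(f"pics/{n}0.png",c["pixels"][:,:,::-1]); print(n,{k:v for k,v in c.items() if k!="pixels"})
E
```

```text
pics
{'t': 0.0, 'qpos': array([-1.14901678e+00,  8.74235487e-02,  1.75128102e-01,  1.65978411e+00,
        1.81411849e-05,  1.57081511e+00]), 'qd': array([ 0.00045984, -0.00074568,  0.000423  ,  0.00138164, -0.00040095,
       -0.00057919]), 'joint_efforts': array([ 1.53045312e-03, -5.20389676e+01,  4.64801860e+01,  1.64340256e-02,
        1.83626912e-04, -7.09279760e-06]), 'tool_pos': array([ 0.22516153, -0.50179397,  0.40399991]), 'tcp_rot': array([-3.07076626e+00, -6.57337411e-01,  3.93939548e-04]), 'contact_force': array([-0.16304849, -0.520601  , -0.6406073 ]), 'torque': array([ 0.02726766, -0.06021864, -0.01581246]), 'finger_gap': 1.001322398230645}
side {'fov_y': 49.61238787053949, 'cx': 309.9770336188881, 'cy': 239.0840878742078, 'distortion': array([0.0451574, 0.       , 0.       , 0.       , 0.       ]), 'extrinsics': array([[-0.9839384 ,  0.12827971, -0.12413514,  0.47656096],
       [-0.17706971, -0.61327188,  0.76976874,  0.77355612],
       [ 0.02261712,  0.7793856 ,  0.62613621,  0.78729751],
       [ 0.        ,  0.        ,  0.        ,  1.        ]])}
top {'fov_y': 52.66806767355321, 'cx': 324.19441290247977, 'cy': 238.43115751848654, 'distortion': array([-0.07052931,  0.        ,  0.        ,  0.        ,  0.        ]), 'extrinsics': array([[ 5.17087028e-03,  9.80069624e-01, -1.98586993e-01,
         3.51315443e-01],
       [-9.99986346e-01,  4.91783555e-03, -1.76737875e-03,
        -2.03027249e-02],
       [-7.55536054e-04,  1.98593421e-01,  9.80081671e-01,
         1.25685913e+00],
       [ 0.00000000e+00,  0.00000000e+00,  0.00000000e+00,
         1.00000000e+00]])}
```

View pics/side0.png

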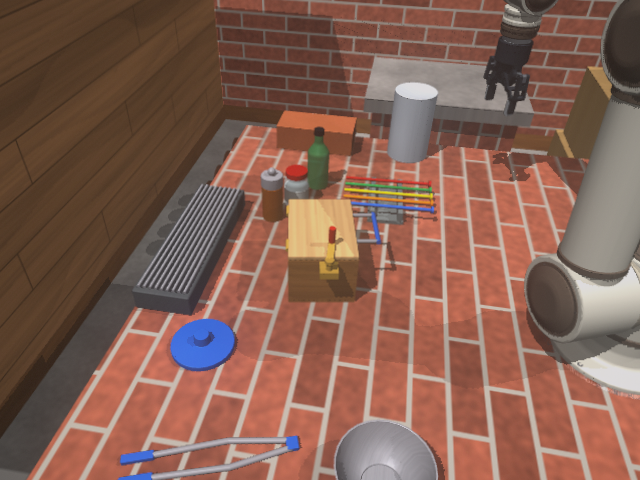

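View pics/top0.png

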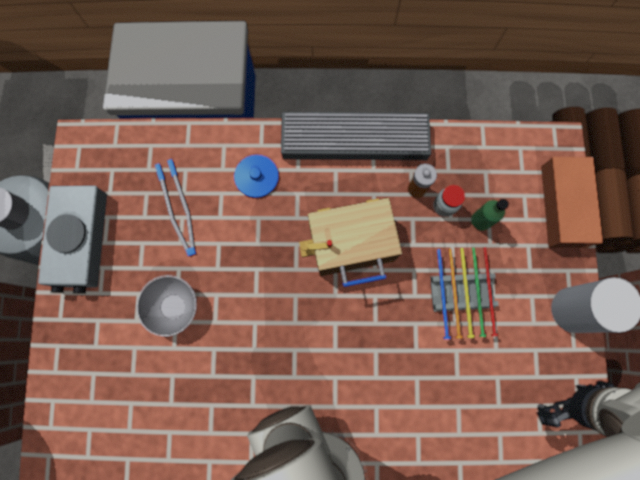

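The top view shows the box at about (355,238), the knob at (329,243), the bar at about (363,281) and the latch bracket at about (308,248). In the side view the knob is at (332,235). Next I'll measure these points.

```bash
cat > h.py <<'E'
import numpy as np, cv2
from bench import env
def K(c):
    f=240/np.tan(np.radians(c["fov_y"]/2)); return np.array([[f,0,c["cx"]],[0,f,c["cy"]],[0,0,1.]])
def ray(c,uv):
    p=cv2.undistortPoints(np.array([[uv]],float),K(c),c["distortion"])[0,0]
    E=c["extrinsics"]; d=E[:3,:3]@np.array([p[0],-p[1],-1]); return E[:3,3],d/np.linalg.norm(d)
def onz(c,uv,z):
    o,d=ray(c,uv); return o+d*(z-o[2])/d[2]
def tri(c1,u1,c2,u2):
    o1,d1=ray(c1,u1);o2,d2=ray(c2,u2)
    s=np.linalg.lstsq(np.c_[d1,-d2],o2-o1,rcond=None)[0]
    a,b=o1+s[0]*d1,o2+s[1]*d2; return (a+b)/2,np.linalg.norm(a-b)
def proj(c,P):
    E=c["extrinsics"]; p=E[:3,:3].T@(np.asarray(P)-E[:3,3]); p=np.array([p[0],-p[1],-p[2]])
    return cv2.projectPoints(p.reshape(1,1,3),np.zeros(3),np.zeros(3),K(c),c["distortion"])[0].ravel()
def mask(c,name,roi):
    hsv=cv2.cvtColor(c["pixels"],cv2.COLOR_RGB2HSV); h,s,v=cv2.split(hsv)
    if name=="red": m=((h<6)|(h>174))&(s>190)&(v>90)
    if name=="blue": m=(h>105)&(h<130)&(s>120)&(v>60)
    if name=="wood": m=(h>12)&(h<24)&(s>70)&(s<185)&(v>150)
    if name=="brass": m=(h>16)&(h<28)&(s>185)&(v>90)
    if name=="orange": m=(h>6)&(h<16)&(s>200)&(v>120)
    if name=="yellow": m=(h>22)&(h<34)&(s>180)&(v>120)
    o=np.zeros(m.shape,np.uint8); x0,y0,x1,y1=roi; o[y0:y1,x0:x1]=m[y0:y1,x0:x1]; return o
def zoom(c,roi,k,fn):
    x0,y0,x1,y1=roi; cv2.imwrite(fn,cv2.resize(np.ascontiguousarray(c["pixels"][y0:y1,x0:x1,::-1]),None,fx=k,fy=k,interpolation=cv2.INTER_CUBIC))
E
python3 - <<'E'
from h import *
t=env.read_camera("top"); s=env.read_camera("side")
zoom(t,(290,190,420,300),6,"pics/tz.png"); zoom(s,(270,180,400,310),4.5,"pics/sz.png")
def info(c,n,roi):
    m=mask(c,n,roi); ys,xs=np.nonzero(m)
    if len(xs)==0: print(n,"none");return
    r=cv2.minAreaRect(np.c_[xs,ys].astype(np.float32)); print(n,len(xs),xs.mean().round(2),ys.mean().round(2),np.round(cv2.boxPoints(r),1).tolist(),xs.min(),xs.max(),ys.min(),ys.max()); return xs.mean(),ys.mean()
a=info(t,"red",(315,230,345,260)); b=info(s,"red",(320,215,345,250))
print("knob",tri(t,a,s,b))
a=info(t,"blue",(330,262,395,295)); info(t,"wood",(295,190,410,280)); info(t,"brass",(290,225,345,265))
print("bar on z=.121",onz(t,a,.121))
E
```

```text
red 5 329.2 244.4 [[328.0, 244.0], [330.0, 244.0], [330.0, 245.0], [328.0, 245.0]] 328 330 244 245
red 15 332.0 228.0 [[330.0, 227.0], [334.0, 227.0], [334.0, 229.0], [330.0, 229.0]] 330 334 227 229
knob (array([ 0.56064367, -0.02995159,  0.16809024]), np.float64(0.005072270040878648))
blue 159 363.82 280.21 [[342.70001220703125, 282.5], [383.79998779296875, 274.20001220703125], [384.6000061035156, 278.1000061035156], [343.5, 286.29998779296875]] 343 384 275 285
wood 3569 355.27 233.89 [[292.3999938964844, 213.89999389648438], [389.1000061035156, 194.60000610351562], [400.79998779296875, 252.8000030517578], [304.0, 272.20001220703125]] 298 400 198 269
brass none
bar on z=.121 [ 0.48170939 -0.11195321  0.121     ]
```

View pics/tz.png

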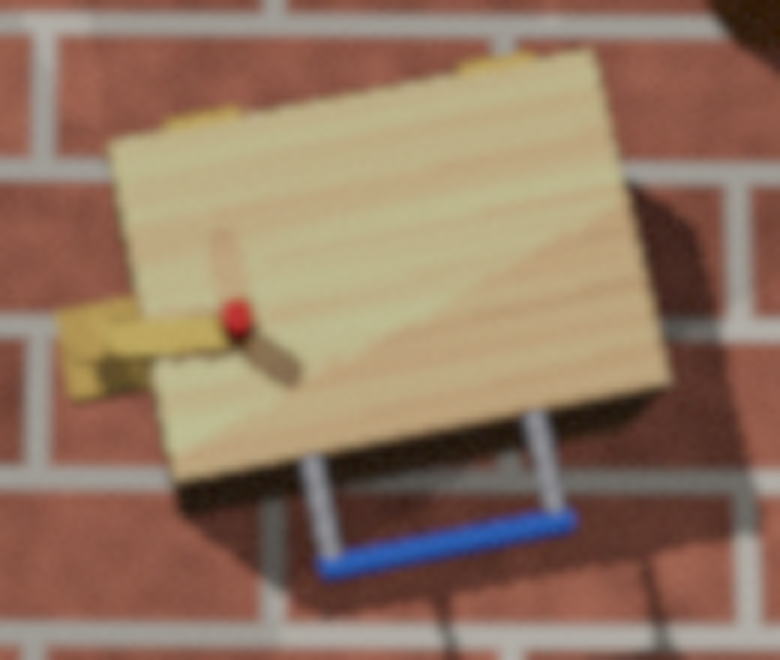

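View pics/sz.png

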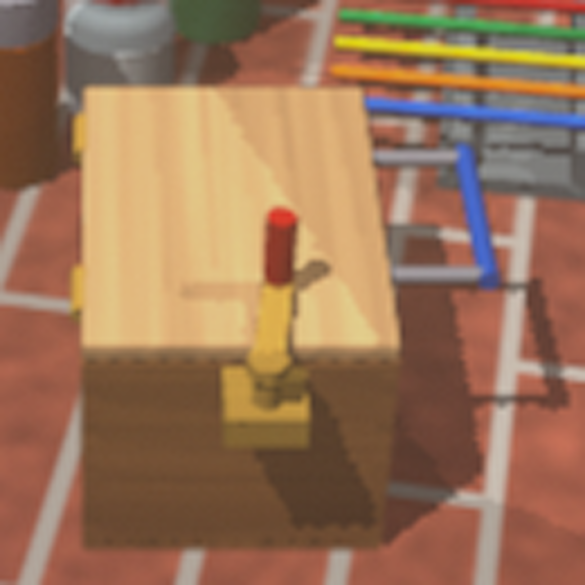

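Lid corners in the zoomed top view are (112,143), (593,50), (672,383) and (178,483). The knob top is at (237,318), and in the side zoom at (282,217). The lever points nearly along the box's -y.

Run:
```python
from h import *
t=env.read_camera("top"); s=env.read_camera("side")
T=lambda x,y:(290+(x+.5)/6-.5,190+(y+.5)/6-.5)
S=lambda x,y:(270+(x+.5)/4.5-.5,180+(y+.5)/4.5-.5)
C=[onz(t,T(*p),.126) for p in((112,143),(593,50),(672,383),(178,483))]
D=[onz(s,S(*p),.126) for p in((85,88),(362,88),(400,350),(85,350))] # BR?,..
for c in C: print("top",c)
for c in D: print("side",c)
print("sizes",[np.linalg.norm(C[i]-C[(i+1)%4]) for i in range(4)])
ctr=sum(C)/4; yv=(C[0]-C[1])+(C[3]-C[2]); yaw=np.arctan2(-yv[0],yv[1]); print("ctr",ctr,"yaw",yaw,np.degrees(yaw))
Y=yv/np.linalg.norm(yv); X=np.array([Y[1],-Y[0],0])
k,e=tri(t,T(237,316),s,S(282,217)); print("knobtop",k,e, onz(t,T(237,316),.170))
b=onz(t,T(450,543),.126); print("bar(.126 top edge)",b, "pred", ctr-X*(.070+.045))
print("bar side mid",onz(s,S(478,217),.121))
print("hinge guess", onz(t,T(105,342),.134))
```

```text
top [0.64165528 0.02040778 0.126     ]
top [ 0.68146399 -0.17346088  0.126     ]
top [ 0.54515226 -0.20177977  0.126     ]
top [ 0.50452376 -0.0070399   0.126     ]
side [ 0.68022294 -0.17036391  0.126     ]
side [ 0.54460803 -0.19939337  0.126     ]
side [ 0.5046893  -0.00265908  0.126     ]
side [0.63852008 0.02508069 0.126     ]
sizes [np.float64(0.19791359452591703), np.float64(0.1392222924421454), np.float64(0.1989328814593501), np.float64(0.13985145718140965)]
ctr [ 0.59319882 -0.09046819  0.126     ] yaw 0.20410546230286752 11.694381565520834
knobtop [ 0.56267522 -0.02955134  0.169468  ] 0.0002458038432640826 [ 0.56269685 -0.02955217  0.17      ]
bar(.126 top edge) [ 0.48143459 -0.11333219  0.126     ] pred [ 0.48058592 -0.11377769  0.126     ]
bar side mid [ 0.47899525 -0.11149975  0.121     ]
hinge guess [0.55904097 0.0219189  0.134     ]
```

```bash
cat > g.py <<'E'
import sys; from h import *
from scipy.spatial.transform import Rotation as R
# usage: g.py gx gy gz az(deg of tool y) : remaining to go (grasp point, tool down)
s=env.sense(); M=R.from_rotvec(s["tcp_rot"]); g=s["tool_pos"]+M.apply([0,0,.155])
print("t %.1f"%s["t"],"grasp",g.round(4),"q",s["qpos"].round(2),"F",s["contact_force"].round(1),"gap %.3f"%s["finger_gap"])
y=M.apply([0,1,0]); print("toolx",M.apply([1,0,0]).round(3),"tooly az %.1f"%np.degrees(np.arctan2(y[1],y[0])),"z",M.apply([0,0,1]).round(3))
if len(sys.argv)>4:
    a=list(map(float,sys.argv[1:5])); az=np.radians(a[3])
    W=R.from_matrix(np.c_[[-np.sin(az)*-1,-np.cos(az),0],[np.cos(az),np.sin(az),0],[0,0,-1]])
    print("lin units now-frame",(M.inv().apply(np.array(a[:3])-g)/.04).round(2),"target-frame",(W.inv().apply(np.array(a[:3])-g)/.04).round(2),"turn",np.degrees((M.inv()*W).as_rotvec()).round(1))
E
python3 g.py .5627 -.0296 .24 4
python3 -m jog '{"hand":[0.5,0.5,0.5,0.5,0.5,0.5,0.5,0.5],"linear":[[0,0,0],[0,0,0],[0,0,0],[0,0,0],[0,0,0],[0,0,0],[0,0,0],[0,0,0]],"angular":[[0,0,-8.5],[0,0,-8.5],[0,0,-8.5],[0,0,-8.5],[0,0,-8.5],[0,0,-8.5],[0,0,-8.5],[0,0,-8.5]]}' 40
python3 g.py .5627 -.0296 .24 4
```

```text
t 0.3 grasp [ 0.2252 -0.5017  0.2494] q [-1.15  0.09  0.18  1.66  0.    1.57] F [-0.2 -0.2  0.4] gap 1.006
toolx [0.912 0.409 0.   ] tooly az -65.8 z [-0.  0. -1.]
t: 1.1
tool_pos: [0.2252, -0.5018, 0.4038]
tcp_rot: [-2.159, -2.28, -0.001]
contact_force: [0.4, 0.6, -0.4]
finger_gap: 0.503
t 1.1 grasp [ 0.225  -0.5015  0.2488] q [-1.15  0.09  0.17  1.66 -0.    0.37] F [ 0.4  0.6 -0.4] gap 0.503
toolx [-0.055  0.999  0.002] tooly az 3.1 z [-0.001  0.002 -1.   ]Traceback (most recent call last):
  File "g.py", line 9, in <module>
    W=R.from_matrix(np.c_[[-np.sin(az)*-1,-np.cos(az),0],[np.cos(az),np.sin(az),0],[0,0,-1]])
  File "scipy/spatial/transform/_rotation.pyx", line 1143, in scipy.spatial.transform._rotation.Rotation.from_matrix
ValueError: Non-positive determinant (left-handed or null coordinate frame) in rotation matrix 0: [[ 0.06975647  0.99756405  0.        ]
 [-0.99756405  0.06975647  0.        ]
 [ 0.          0.         -1.        ]].
Traceback (most recent call last):
  File "g.py", line 9, in <module>
    W=R.from_matrix(np.c_[[-np.sin(az)*-1,-np.cos(az),0],[np.cos(az),np.sin(az),0],[0,0,-1]])
  File "scipy/spatial/transform/_rotation.pyx", line 1143, in scipy.spatial.transform._rotation.Rotation.from_matrix
ValueError: Non-positive determinant (left-handed or null coordinate frame) in rotation matrix 0: [[ 0.06975647  0.99756405  0.        ]
 [-0.99756405  0.06975647  0.        ]
 [ 0.          0.         -1.        ]].
```

```bash
sed -i 's/\[-np.sin(az)\*-1,-np.cos(az),0\]/[-np.sin(az),np.cos(az),0]/' g.py
python3 -m jog '{"hand":[0.5,0.5,0.5,0.5,0.5,0.5,0.5,0.5,0.5,0.5],"linear":[[0.85,0.6,0],[0.85,0.6,0],[0.85,0.6,0],[0.85,0.6,0],[0.85,0.6,0],[0.85,0.6,0],[0.85,0.6,0],[0.85,0.6,0],[0.85,0.6,0],[0.85,0.6,0]],"angular":[[0,0,0],[0,0,0],[0,0,0],[0,0,0],[0,0,0],[0,0,0],[0,0,0],[0,0,0],[0,0,0],[0,0,0]]}'
python3 g.py .5627 -.0296 .24 4
```

```text
t: 2.1
tool_pos: [0.4488, -0.1384, 0.403]
tcp_rot: [-2.161, -2.28, -0.002]
contact_force: [0.6, 0.0, 0.1]
finger_gap: 0.502
t 2.1 grasp [ 0.4488 -0.1382  0.248 ] q [-0.3  -0.11 -0.02  1.66  0.    1.22] F [0.6 0.  0.1] gap 0.502
toolx [-0.054  0.999  0.001] tooly az 3.1 z [ 0.     0.001 -1.   ]
lin units now-frame [2.56 2.99 0.2 ] target-frame [2.51 3.03 0.2 ] turn [ 0.  -0.1 -0.9]
```

```bash
python3 -m jog '{"hand":[0.5,0.5,0.5,0.5,0.5,0.5],"linear":[[0.6,0.75,0],[0.6,0.75,0],[0.6,0.75,0],[0.6,0.7,0],[0.1,0.1,0],[0,0,0]],"angular":[[0,0,0],[0,0,0],[0,0,0],[0,0,0],[0,0,0],[0,0,0]]}'
python3 g.py .5627 -.0296 .155 4
```

```text
t: 2.7
tool_pos: [0.5706, -0.0215, 0.4025]
tcp_rot: [-2.153, -2.287, -0.003]
contact_force: [-0.4, -0.1, -0.1]
finger_gap: 0.501
t 2.7 grasp [ 0.5707 -0.0213  0.2475] q [-0.04  0.14  0.23  1.66  0.    1.47] F [-0.4 -0.1 -0.1] gap 0.501
toolx [-0.06   0.998  0.001] tooly az 3.5 z [ 0.001  0.001 -1.   ]
lin units now-frame [-0.2  -0.22  2.31] target-frame [-0.19 -0.22  2.31] turn [ 0.1 -0.1 -0.5]
```

```bash
python3 -m jog '{"hand":[0.5,0.5,0.5,0.5,0.5,0.5],"linear":[[-0.2,-0.2,0],[0,0,0.6],[0,0,0.8],[0,0,0.7],[0,0,0.2],[0,0,0]],"angular":[[0,0,0],[0,0,0],[0,0,0],[0,0,0],[0,0,0],[0,0,0]]}'
python3 g.py .5627 -.0296 .155 4
python3 - <<'E'
from h import *
t=env.read_camera("top"); s=env.read_camera("side")
zoom(t,(290,190,420,300),6,"pics/t1.png"); zoom(s,(250,140,410,290),4,"pics/s1.png")
E
```

```text
t: 3.3
tool_pos: [0.5571, -0.0374, 0.3109]
tcp_rot: [2.158, 2.278, 0.004]
contact_force: [-0.6, -0.5, -0.1]
finger_gap: 0.502
t 3.3 grasp [ 0.5578 -0.0374  0.1559] q [-0.07  0.09 -0.    1.47  0.    1.45] F [-0.6 -0.5 -0.1] gap 0.502
toolx [-0.054  0.999 -0.   ] tooly az 3.1 z [ 0.004 -0.    -1.   ]
lin units now-frame [0.19 0.13 0.02] target-frame [0.19 0.14 0.02] turn [ 0.2  0.  -0.9]
```

View pics/s1.png

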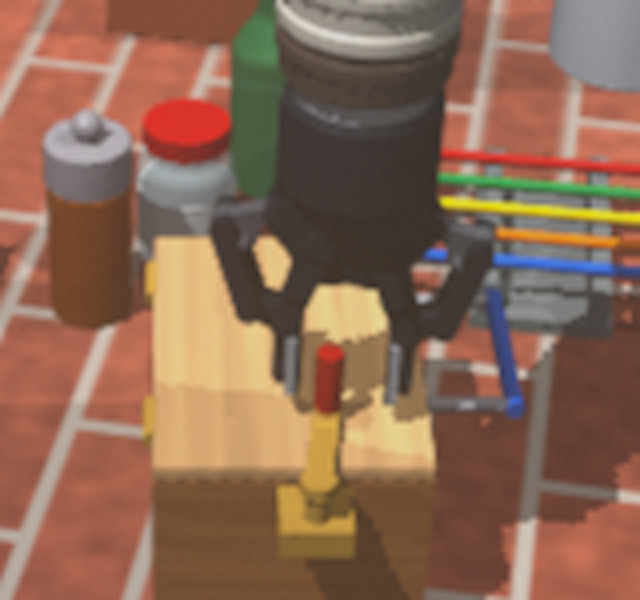

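The jaws sit either side of the knob (330,380), with the knob slightly nearer the viewer than the pads. I'll correct that and close.

```bash
python3 -m jog '{"hand":[0.5,0.5,0.1,0.1,0.1,0.1,0.1],"linear":[[0.2,0.13,0.02],[0,0,0],[0,0,0],[0,0,0],[0,0,0],[0,0,0],[0,0,0]],"angular":[[0,0,0],[0,0,0],[0,0,0],[0,0,0],[0,0,0],[0,0,0],[0,0,0]]}'
python3 g.py .5627 -.0296 .153 4
```

```text
t: 4.1
tool_pos: [0.5637, -0.0281, 0.3161]
tcp_rot: [2.153, 2.275, 0.012]
contact_force: [1.1, -0.4, 0.7]
finger_gap: 0.147
t 4.1 grasp [ 0.5655 -0.0283  0.1611] q [-0.05  0.1   0.02  1.48 -0.    1.47] F [ 1.1 -0.4  0.7] gap 0.147
toolx [-0.055  0.998 -0.002] tooly az 3.2 z [ 0.012 -0.001 -1.   ]
lin units now-frame [-0.03 -0.07  0.2 ] target-frame [-0.03 -0.07  0.2 ] turn [ 0.7  0.1 -0.8]
```

```bash
python3 -m jog '{"hand":[0.1,0.1,0.1,0.1,0.1],"linear":[[0.014,-0.2,0],[0.014,-0.2,0],[0.014,-0.2,0],[0.014,-0.2,0],[0.014,-0.2,0]],"angular":[[0,0,8],[0,0,8],[0,0,8],[0,0,8],[0,0,8]]}'
python3 g.py
```

```text
t: 4.6
tool_pos: [0.5251, -0.0177, 0.316]
tcp_rot: [2.819, 1.365, 0.014]
contact_force: [0.1, -0.4, 1.2]
finger_gap: 0.148
t 4.6 grasp [ 0.527  -0.0184  0.161 ] q [-0.03  0.01 -0.08  1.47 -0.    2.21] F [ 0.1 -0.4  1.2] gap 0.148
toolx [0.62  0.785 0.004] tooly az -38.3 z [ 0.012 -0.004 -1.   ]
```

```bash
python3 -m jog '{"hand":[0.1,0.1,0.1,0.1,0.1,0.1,0.1],"linear":[[0.014,-0.2,0],[0.014,-0.2,0],[0.014,-0.2,0],[0.014,-0.2,0],[0.014,-0.2,0],[0.014,-0.2,0],[0,0,0]],"angular":[[0,0,8],[0,0,8],[0,0,8],[0,0,8],[0,0,8],[0,0,8],[0,0,0]]}'
python3 g.py
python3 - <<'E'
from h import *
t=env.read_camera("top"); s=env.read_camera("side")
zoom(t,(290,190,420,300),6,"pics/t2.png"); zoom(s,(250,140,410,290),4,"pics/s2.png")
E
```

```text
t: 5.3
tool_pos: [0.5015, 0.0195, 0.316]
tcp_rot: [3.14, 0.067, 0.015]
contact_force: [0.0, -0.0, -0.5]
finger_gap: 0.148
t 5.3 grasp [0.503  0.0194 0.161 ] q [ 0.04 -0.05 -0.13  1.48 -0.    3.14] F [ 0.  -0.  -0.5] gap 0.148
toolx [0.999 0.042 0.01 ] tooly az -87.6 z [ 0.01  -0.001 -1.   ]
```

View pics/s2.png

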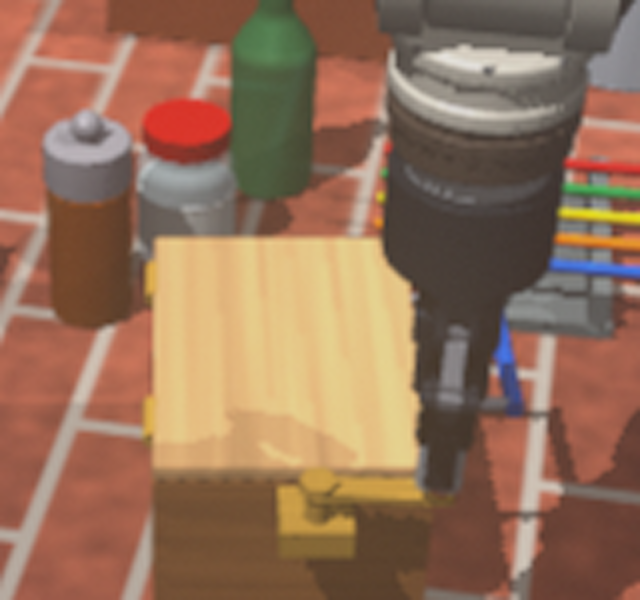

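```bash
python3 -m jog '{"hand":[0.5,0.5,0.5,0.5,0.5,0.5],"linear":[[0,0,0],[0,0,0],[0,0,-0.5],[0,0,-0.9],[0,0,-0.5],[0,0,0]],"angular":[[0,0,-2],[0,0,0],[0,0,0],[0,0,0],[0,0,0],[0,0,0]]}'
python3 g.py .4805 -.112 .21 11.7
python3 -m jog '{"hand":[0.7,0.7,0.7,0.7,0.7,0.7,0.7,0.7,0.7,0.7,0.7,0.7],"linear":[[0,0,0],[0,0,0],[0,0,0],[0,0,0],[0,0,0],[0,0,0],[0,0,0],[0,0,0],[0,0,0],[0,0,0],[0,0,0],[0,0,0]],"angular":[[0,0,-8.5],[0,0,-8.5],[0,0,-8.5],[0,0,-8.5],[0,0,-8.5],[0,0,-8.5],[0,0,-8.5],[0,0,-8.5],[0,0,-8.5],[0,0,-8.5],[0,0,-8.5],[0,0,-4]]}'
python3 g.py .4805 -.112 .21 11.7
python3 - <<'E'
from h import *
t=env.read_camera("top"); s=env.read_camera("side")
zoom(t,(290,190,420,300),6,"pics/t3.png"); zoom(s,(250,140,410,290),4,"pics/s3.png")
E
```

```text
t: 6.0
tool_pos: [0.5011, 0.0179, 0.3935]
tcp_rot: [3.139, 0.097, 0.013]
contact_force: [-0.6, -0.4, -0.3]
finger_gap: 0.501
t 6.0 grasp [0.5024 0.0177 0.2385] q [ 0.04 -0.04  0.03  1.63 -0.    3.12] F [-0.6 -0.4 -0.3] gap 0.501
toolx [0.998 0.061 0.008] tooly az -86.5 z [ 0.008 -0.001 -1.   ]
lin units now-frame [-0.75  3.2   0.71] target-frame [-3.06 -1.19  0.71] turn [  0.5  -0.3 -98.2]
t: 7.2
tool_pos: [0.5021, 0.0158, 0.3817]
tcp_rot: [1.97, 2.445, -0.003]
contact_force: [-0.3, -0.0, 0.0]
finger_gap: 0.7
t 7.2 grasp [0.5021 0.0154 0.2267] q [ 0.03 -0.03  0.01  1.61 -0.    1.39] F [-0.3 -0.   0. ] gap 0.700
toolx [-0.213  0.977 -0.002] tooly az 12.3 z [ 0.    -0.002 -1.   ]
lin units now-frame [-3.   -1.21  0.42] target-frame [-3.01 -1.18  0.42] turn [-0.   0.1  0.6]
```

View pics/s3.png

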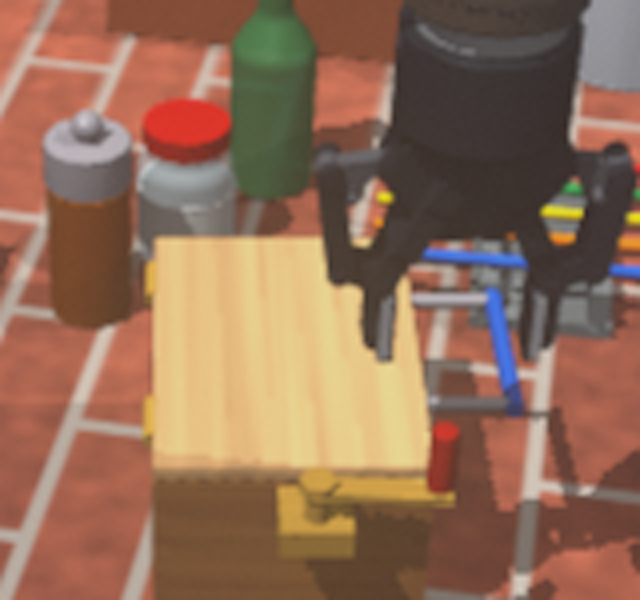

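The latch lever now lies along the left wall, clear of the lid, with the knob at (443,455). Next I'll move over the bar.

```bash
python3 -m jog '{"hand":[0.4,0.4,0.4,0.4,0.4,0.4],"linear":[[-0.8,-0.3,0],[-0.8,-0.3,0],[-0.8,-0.3,0],[-0.5,-0.2,0],[0,0,0],[0,0,0]],"angular":[[0,0,0],[0,0,0],[0,0,0],[0,0,0],[0,0,0],[0,0,0]]}'
python3 g.py .4805 -.112 .123 11.7
```

```text
t: 7.9
tool_pos: [0.4822, -0.1107, 0.3781]
tcp_rot: [-1.999, -2.422, 0.005]
contact_force: [-0.8, 0.9, 0.1]
finger_gap: 0.396
t 7.9 grasp [ 0.4818 -0.111   0.2231] q [-0.23 -0.05 -0.02  1.61 -0.    1.16] F [-0.8  0.9  0.1] gap 0.396
toolx [-0.189  0.982 -0.001] tooly az 10.9 z [-0.003 -0.002 -1.   ]
lin units now-frame [-0.01 -0.03  2.5 ] target-frame [-0.02 -0.04  2.5 ] turn [-0.2  0.1 -0.8]
```

```bash
python3 -m jog '{"hand":[0.4,0.4,0.4,0.4,0.4],"linear":[[0,0,0.6],[0,0,0.5],[0,0,0.4],[0,0,0],[0,0,0]],"angular":[[0,0,0],[0,0,0],[0,0,0],[0,0,0],[0,0,0]]}'
python3 g.py .4805 -.112 .123 11.7
python3 - <<'E'
from h import *
t=env.read_camera("top"); s=env.read_camera("side")
zoom(t,(290,190,420,300),6,"pics/t4.png"); zoom(s,(250,140,410,290),4,"pics/s4.png")
E
```

```text
t: 8.4
tool_pos: [0.4829, -0.107, 0.316]
tcp_rot: [-2.005, -2.418, 0.003]
contact_force: [-0.1, 0.0, 0.1]
finger_gap: 0.401
t 8.4 grasp [ 0.4826 -0.1072  0.161 ] q [-0.22 -0.06 -0.14  1.49 -0.    1.17] F [-0.1  0.   0.1] gap 0.401
toolx [-0.185  0.983 -0.001] tooly az 10.7 z [-0.002 -0.001 -1.   ]
lin units now-frame [-0.11 -0.07  0.95] target-frame [-0.11 -0.08  0.95] turn [-0.1  0.1 -1. ]
```

View pics/s4.png

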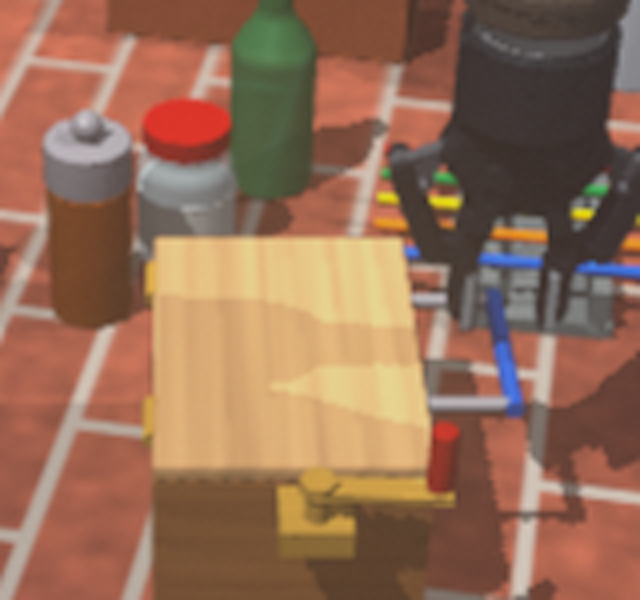

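The fingers are either side of the bar (500,340). I'll descend and grip.

```bash
python3 -m jog '{"hand":[0.4,0.4,0.4,0.4,0,0,0,0],"linear":[[-0.1,-0.05,0.4],[0,0,0.4],[0,0,0.12],[0,0,0],[0,0,0],[0,0,0],[0,0,0],[0,0,0]],"angular":[[0,0,0],[0,0,0],[0,0,0],[0,0,0],[0,0,0],[0,0,0],[0,0,0],[0,0,0]]}' 30
python3 g.py .4805 -.112 .123 11.7
python3 - <<'E'
from h import *
t=env.read_camera("top"); s=env.read_camera("side")
zoom(t,(290,190,420,300),6,"pics/t5.png"); zoom(s,(250,140,410,290),4,"pics/s5.png")
E
```

```text
t: 9.3
tool_pos: [0.4812, -0.1115, 0.2848]
tcp_rot: [2.004, 2.416, -0.007]
contact_force: [0.5, 0.4, -2.3]
finger_gap: 0.1
t 9.3 grasp [ 0.4811 -0.1122  0.1298] q [-0.23 -0.06 -0.2   1.43 -0.    1.16] F [ 0.5  0.4 -2.3] gap 0.100
toolx [-0.185  0.983 -0.005] tooly az 10.7 z [-0.001 -0.005 -1.   ]
lin units now-frame [ 0.01 -0.01  0.17] target-frame [ 0.01 -0.01  0.17] turn [-0.1  0.3 -1. ]
```

View pics/s5.png

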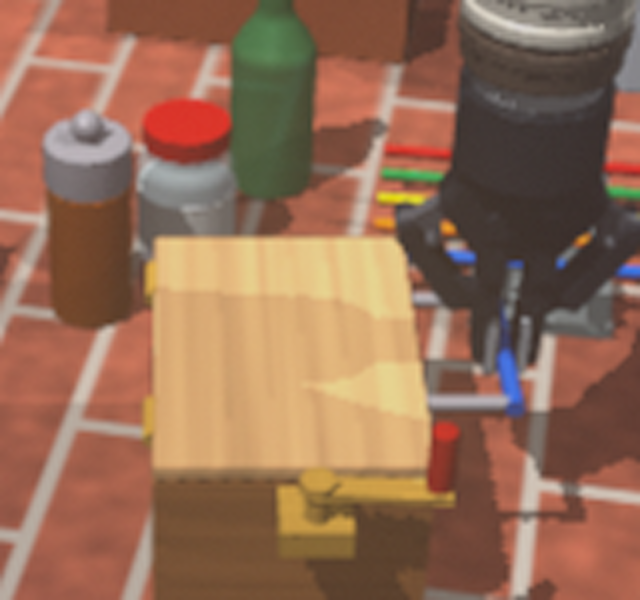

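```bash
cat > lid.py <<'E'
import sys; from h import *
from scipy.spatial.transform import Rotation as R
L=float(sys.argv[1]) # bar distance ahead of TCP
dphi=float(sys.argv[2]); tilt=float(sys.argv[3]); n=int(sys.argv[4]); end=float(sys.argv[5])
yaw=np.radians(11.7); X=np.array([np.cos(yaw),np.sin(yaw),0]); H=np.array([.593,-.0885,.121])+.070*X
s=env.sense(); M=R.from_rotvec(s["tcp_rot"]); p=s["tool_pos"]
b=p+M.apply([0,0,L])-H; bx,bz=b@X,b[2]; phi=np.arctan2(bz,-bx)
print("t",s["t"],"phi %.3f r %.4f"%(phi,np.hypot(bx,bz)),"F",s["contact_force"].round(1),"gap %.3f"%s["finger_gap"],"q",s["qpos"].round(2))
bal=p+M.apply([0,0,L]); lat=(bal-H)@np.array([-X[1],X[0],0])
for i in range(n):
    if phi>=end: break
    ph=min(end,phi+dphi); phi=ph
    bar=H-X*.185*np.cos(ph)+np.array([0,0,.185*np.sin(ph)])+lat*np.array([-X[1],X[0],0])
    M2=M*R.from_rotvec([np.radians(tilt),0,0]); p2=bar-M2.apply([0,0,L])
    print("%.2f"%ph,(M.inv().apply(p2-p)/.04).round(2)); p,M=p2,M2
print("end tcp",p.round(3))
E
python3 lid.py .164 .1 -2 16 1.6
```

```text
t 9.4 phi -0.001 r 0.1844 F [-1.2  0.6  0.4] gap 0.103 q [-0.23 -0.06 -0.2   1.43 -0.01  1.16]
0.10 [-0.   -0.14 -0.46]
0.20 [-0.   -0.06 -0.45]
0.30 [-0.    0.   -0.44]
0.40 [ 0.    0.06 -0.41]
0.50 [ 0.    0.11 -0.38]
0.60 [ 0.    0.16 -0.34]
0.70 [ 0.    0.21 -0.3 ]
0.80 [ 0.    0.24 -0.25]
0.90 [ 0.    0.27 -0.2 ]
1.00 [ 0.01  0.3  -0.14]
1.10 [ 0.01  0.31 -0.08]
1.20 [ 0.01  0.32 -0.02]
1.30 [0.01 0.32 0.05]
1.40 [0.01 0.31 0.11]
1.50 [0.01 0.29 0.17]
1.60 [0.01 0.26 0.22]
end tcp [ 0.581 -0.089  0.445]
```

```bash
python3 -m jog '{"hand":[0,0,0,0,0],"linear":[[0,-0.14,-0.46],[0,-0.06,-0.45],[0,0,-0.44],[0,0.06,-0.41],[0,0.11,-0.38]],"angular":[[-2,0,0],[-2,0,0],[-2,0,0],[-2,0,0],[-2,0,0]]}'
python3 lid.py .164 .1 -2 16 1.6
```

```text
t: 9.9
tool_pos: [0.4743, -0.1124, 0.3731]
tcp_rot: [1.926, 2.324, 0.204]
contact_force: [5.9, 0.1, -7.5]
finger_gap: 0.1
t 9.9 phi 0.511 r 0.1857 F [ 5.9  0.1 -7.5] gap 0.100 q [-0.25 -0.17 -0.14  1.44  0.07  1.14]
0.61 [ 0.    0.18 -0.33]
0.71 [ 0.    0.21 -0.29]
0.81 [ 0.    0.25 -0.24]
0.91 [ 0.01  0.28 -0.19]
1.01 [ 0.01  0.3  -0.13]
1.11 [ 0.01  0.31 -0.07]
1.21 [ 0.01  0.32 -0.01]
1.31 [0.01 0.32 0.05]
1.41 [0.01 0.31 0.12]
1.51 [0.01 0.29 0.17]
1.60 [0.01 0.22 0.2 ]
end tcp [ 0.581 -0.089  0.445]
```

```bash
python3 -m jog '{"hand":[0,0,0,0,0,0],"linear":[[0,0.18,-0.33],[0,0.21,-0.29],[0,0.25,-0.24],[0.01,0.28,-0.19],[0.01,0.3,-0.13],[0.01,0.31,-0.07]],"angular":[[-2,0,0],[-2,0,0],[-2,0,0],[-2,0,0],[-2,0,0],[-2,0,0]]}'
python3 lid.py .164 .1 -2 16 1.6
```

```text
t: 10.5
tool_pos: [0.5221, -0.1017, 0.446]
tcp_rot: [1.816, 2.191, 0.445]
contact_force: [2.6, -3.3, -11.0]
finger_gap: 0.098
t 10.5 phi 1.152 r 0.1907 F [  2.6  -3.3 -11. ] gap 0.098 q [-0.22 -0.17 -0.03  1.34  0.15  1.19]
1.25 [0.01 0.32 0.16]
1.35 [0.01 0.31 0.08]
1.45 [0.01 0.3  0.14]
1.55 [0.01 0.27 0.2 ]
1.60 [0.   0.04 0.12]
end tcp [ 0.579 -0.09   0.443]
```

```bash
python3 -m jog '{"hand":[0,0,0,0,0],"linear":[[0.01,0.32,0.18],[0.01,0.31,0.1],[0.01,0.3,0.15],[0.01,0.28,0.2],[0,0,0]],"angular":[[-2,0,0],[-2,0,0],[-2,0,0],[-2,0,0],[0,0,0]]}'
python3 lid.py .164 .1 -2 16 1.6
python3 - <<'E'
from h import *
t=env.read_camera("top"); s=env.read_camera("side")
zoom(t,(290,170,420,280),6,"pics/t6.png"); zoom(s,(230,80,390,230),4,"pics/s6.png")
E
```

```text
t: 11.0
tool_pos: [0.5805, -0.089, 0.4503]
tcp_rot: [1.732, 2.09, 0.598]
contact_force: [1.4, -1.9, -0.8]
finger_gap: 0.099
t 11.0 phi 1.598 r 0.1906 F [ 1.4 -1.9 -0.8] gap 0.099 q [-0.19 -0.13 -0.02  1.15  0.19  1.25]
1.60 [ 0.   -0.21  0.13]
end tcp [ 0.576 -0.09   0.441]
```

View pics/s6.png

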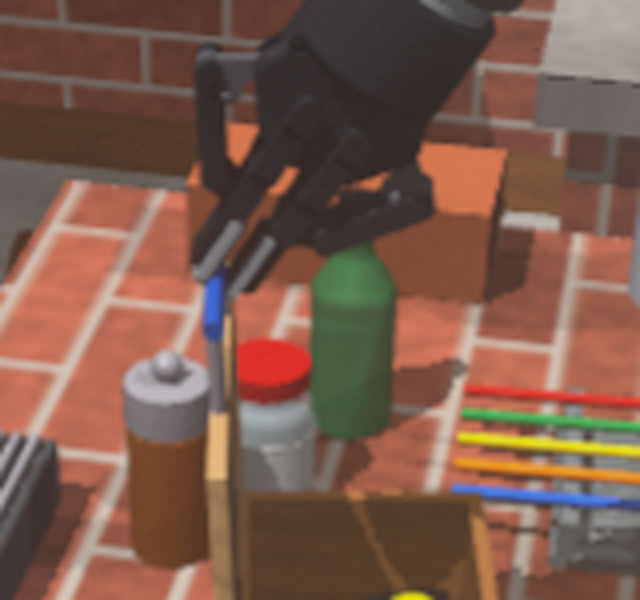

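The lid stands upright, with the bar gripped at (213,290). I'll release it and back off along the tool.

```bash
python3 -m jog '{"hand":[0.35,0.35,0.35,0.35,0.35,0.35,0.35],"linear":[[0,0,0],[0,0,0],[0,0,-0.5],[0,0,-0.9],[0,0,-0.9],[0,0,-0.6],[0,0,0]],"angular":[[0,0,0],[0,0,0],[0,0,0],[0,0,0],[0,0,0],[0,0,0],[0,0,0]]}'
python3 g.py
python3 - <<'E'
from h import *
t=env.read_camera("top"); s=env.read_camera("side")
zoom(t,(290,170,420,280),6,"pics/t7.png"); zoom(s,(250,140,410,290),4,"pics/s7.png")
E
```

```text
t: 11.8
tool_pos: [0.5142, -0.0991, 0.5568]
tcp_rot: [1.728, 2.09, 0.604]
contact_force: [0.3, -0.6, 1.3]
finger_gap: 0.353
t 11.8 grasp [ 0.5961 -0.0844  0.4261] q [-0.24 -0.2   0.13  1.38  0.22  1.2 ] F [ 0.3 -0.6  1.3] gap 0.353
toolx [-0.186  0.982 -0.006] tooly az 10.9 z [ 0.528  0.095 -0.844]
```

View pics/s7.png

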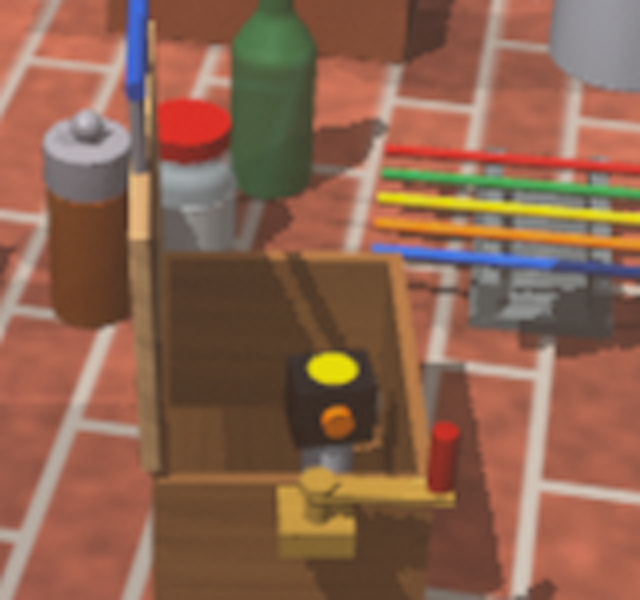

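View pics/t7.png

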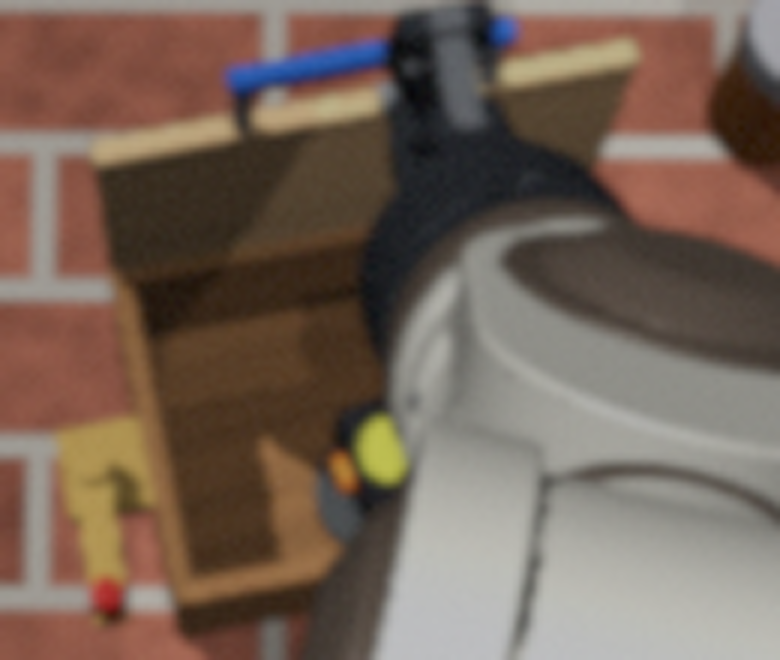

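The lid and bar stay up by themselves. The lamp's yellow disc is at (332,368) and its button at (337,420) in the side zoom. I'll level the tool and move it aside to get a clear top view.

```bash
python3 -m jog '{"hand":[0.8,0.8,0.8,0.8,0.8,0.8,0.8,0.8],"linear":[[0,0,0],[0,0,0],[0,0,0],[-0.5,0,0],[-0.9,0,0],[-0.9,0,0],[-0.9,0,0],[0,0,0]],"angular":[[8.2,0,0],[8.2,0,0],[8.2,0,0],[8.2,0,0],[0,0,0],[0,0,0],[0,0,0],[0,0,0]]}'
python3 g.py
python3 - <<'E'
from h import *
t=env.read_camera("top"); s=env.read_camera("side")
zoom(t,(290,170,420,280),6,"pics/t8.png"); zoom(s,(250,140,410,290),4,"pics/s8.png")
for n in("yellow","orange"):
  for c,roi in((t,(335,230,372,262)),(s,(320,222,346,252))):
    m=mask(c,n,roi); ys,xs=np.nonzero(m); print(n,len(xs),xs.mean() if len(xs) else 0,ys.mean() if len(ys) else 0)
E
```

```text
t: 12.7
tool_pos: [0.5467, -0.2279, 0.5369]
tcp_rot: [-1.97, -2.398, 0.054]
contact_force: [0.1, -0.7, -0.3]
finger_gap: 0.801
t 12.7 grasp [ 0.5387 -0.2283  0.3821] q [-0.39  0.34  0.75  2.02 -0.02  0.99] F [ 0.1 -0.7 -0.3] gap 0.801
toolx [-0.194  0.981  0.007] tooly az 11.2 z [-0.051 -0.003 -0.999]
yellow 0 0 0
yellow 83 332.68674698795184 231.57831325301206
orange 0 0 0
orange 35 333.9428571428571 244.65714285714284
```

View pics/t8.png

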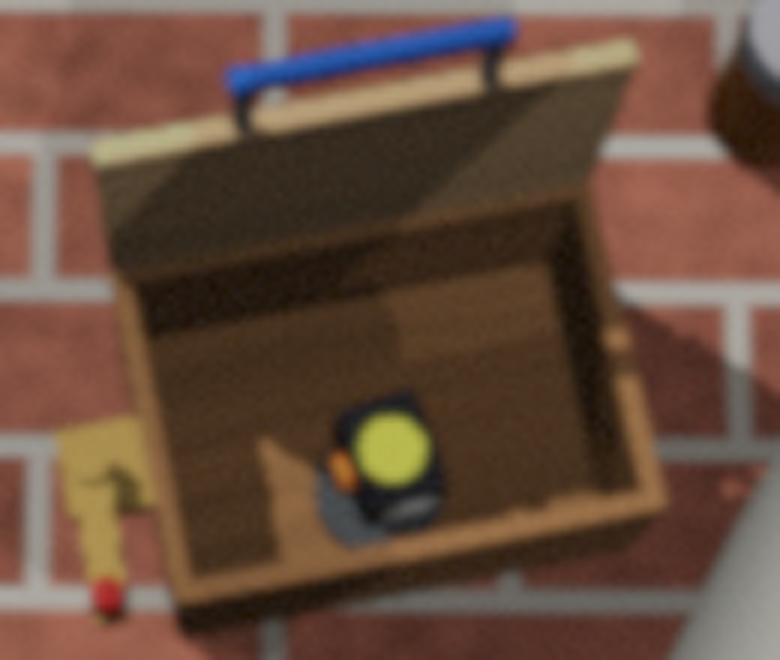

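Run:
```python
from h import *
t=env.read_camera("top"); s=env.read_camera("side")
zoom(t,(335,225,375,265),15,"pics/t9.png"); zoom(s,(315,220,350,260),14,"pics/s9.png")
T=lambda x,y:(290+(x+.5)/6-.5,170+(y+.5)/6-.5)
S=(332.69,231.58)
d=T(392,449); P,e=tri(t,d,s,S); print("disc",P,e, onz(t,d,.112))
B,e=tri(t,T(343,468),s,(333.94,244.66)); print("button",B,e)
v=B[:2]-P[:2]; print("az of head +y",np.degrees(np.arctan2(v[1],v[0])),np.linalg.norm(v))
```

```text
disc [ 0.56845749 -0.09215133  0.11161322] 0.0011745411674824098 [ 0.56898116 -0.09216003  0.112     ]
button [ 0.56309999 -0.07329714  0.09220509] 0.003301350999786261
az of head +y 105.86273114773185 0.019600591455911705
```

View pics/t9.png

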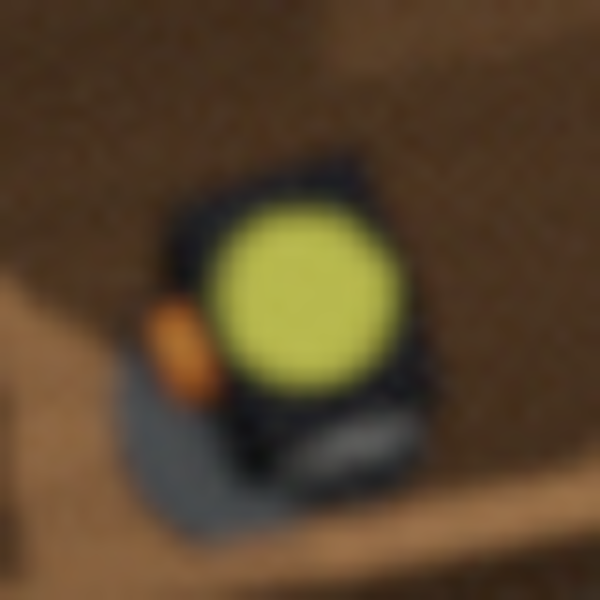

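View pics/s9.png

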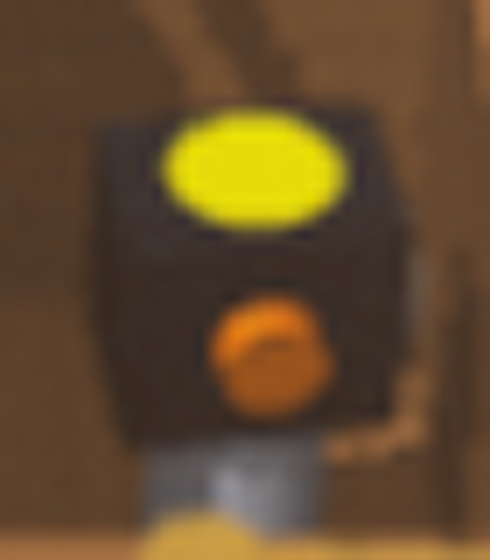

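Disc centre is (304,297) and button (185,350) in the top crop. The head's back edge slopes about 17–18°. The triangulated disc height is 112 mm and the button height 92 mm, which match the given sizes. I'll use head yaw ≈ 17° and centre (0.5687, -0.0922).

```bash
python3 -m jog '{"hand":[0.75,0.75,0.75,0.75,0.75,0.75,0.75,0.75,0.75,0.75,0.75],"linear":[[0,0,0],[0,0,0],[0,0,0],[0,0,0],[0,0,0],[0,0,0],[0,0,0],[0,0,0],[0,0,0],[0,0,0],[0,0,0]],"angular":[[-2.7,0,0],[0,0,8.4],[0,0,8.4],[0,0,8.4],[0,0,8.4],[0,0,8.4],[0,0,8.4],[0,0,8.4],[0,0,8.4],[0,0,8.4],[0,0,8]]}' 40
python3 g.py .5687 -.0922 .2 -73
```

```text
t: 14.0
tool_pos: [0.5412, -0.2073, 0.5477]
tcp_rot: [-3.109, -0.437, -0.02]
contact_force: [0.3, -0.3, -0.0]
finger_gap: 0.751
t 14.0 grasp [ 0.5431 -0.2067  0.3927] q [-0.37  0.28  0.69  1.97  0.01  2.5 ] F [ 0.3 -0.3 -0. ] gap 0.751
toolx [0.961 0.275 0.013] tooly az -74.0 z [ 0.012  0.004 -1.   ]
lin units now-frame [ 1.34 -2.57  4.84] target-frame [ 1.45 -2.55  4.82] turn [-0.  -0.7 -1. ]
```

```bash
python3 -m jog '{"hand":[0.75,0.75,0.75,0.75,0.75,0.75,0.75,0.75],"linear":[[0.4,-0.75,0],[0.4,-0.75,0.2],[0.4,-0.75,0.6],[0.15,-0.3,0.8],[0,0,0.8],[0,0,0.8],[0,0,0.6],[0,0,0]],"angular":[[0,-0.7,-1],[0,0,0],[0,0,0],[0,0,0],[0,0,0],[0,0,0],[0,0,0],[0,0,0]]}' 40
python3 g.py .5687 -.0922 .15 -73
```

```text
t: 14.8
tool_pos: [0.5602, -0.0784, 0.3958]
tcp_rot: [3.103, 0.476, 0.018]
contact_force: [-0.8, -0.2, 0.3]
finger_gap: 0.752
t 14.8 grasp [ 0.562  -0.0785  0.2408] q [-0.14  0.11  0.19  1.63  0.    2.7 ] F [-0.8 -0.2  0.3] gap 0.752
toolx [0.954 0.3   0.011] tooly az -72.6 z [ 0.012 -0.001 -1.   ]
lin units now-frame [0.03 0.37 2.27] target-frame [0.06 0.38 2.27] turn [ 0.2 -0.6  0.4]
```

```bash
python3 -m jog '{"hand":[0.75,0.75,0.75,0.75,0.75,0.75],"linear":[[0.04,0.37,0],[0,0,0.5],[0,0,0.7],[0,0,0.6],[0,0,0.3],[0,0,0]],"angular":[[0,-0.6,0],[0,0,0],[0,0,0],[0,0,0],[0,0,0],[0,0,0]]}' 40
python3 g.py .5687 -.0922 .15 -73
python3 - <<'E'
from h import *
t=env.read_camera("top"); s=env.read_camera("side")
zoom(s,(250,130,410,290),3.75,"pics/s10.png")
E
```

```text
t: 15.4
tool_pos: [0.5682, -0.0933, 0.3206]
tcp_rot: [3.095, 0.48, 0.02]
contact_force: [0.2, -1.1, 0.3]
finger_gap: 0.751
t 15.4 grasp [ 0.5704 -0.0944  0.1656] q [-0.16  0.12  0.05  1.49 -0.    2.67] F [ 0.2 -1.1  0.3] gap 0.751
toolx [0.953 0.303 0.011] tooly az -72.4 z [ 0.014 -0.007 -1.   ]
lin units now-frame [-0.03 -0.07  0.39] target-frame [-0.03 -0.06  0.39] turn [ 0.6 -0.7  0.6]
```

View pics/s10.png

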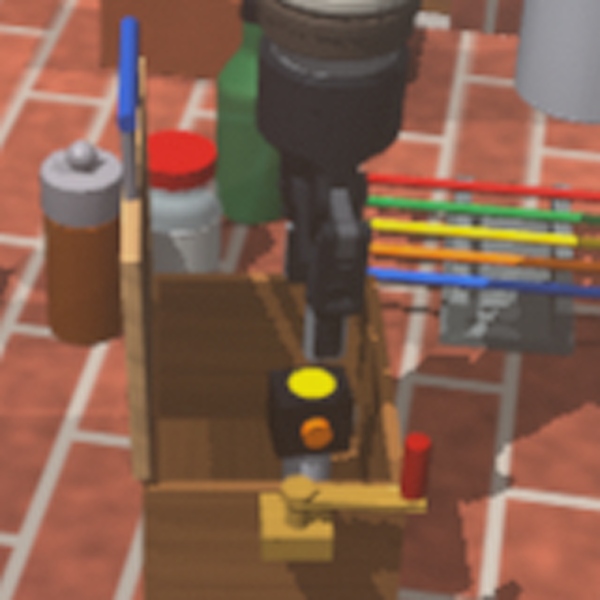

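The gripper is above the lamp head (310,390), with the lid upright and the latch clear. I'll descend over the head.

```bash
python3 -m jog '{"hand":[0.75,0.75,0.75,0.75,0.75,0.75],"linear":[[-0.03,-0.06,0.2],[0,0,0.5],[0,0,0.5],[0,0,0.5],[0,0,0.2],[0,0,0]],"angular":[[0.5,-0.6,-0.5],[0,0,0],[0,0,0],[0,0,0],[0,0,0],[0,0,0]]}' 40
python3 g.py .5687 -.0922 .087 -73
```

```text
t: 16.1
tool_pos: [0.5685, -0.0913, 0.2499]
tcp_rot: [3.098, 0.498, 0.015]
contact_force: [0.2, 0.1, 0.1]
finger_gap: 0.751
t 16.1 grasp [ 0.5701 -0.0917  0.0949] q [-0.16  0.14 -0.07  1.36 -0.    2.66] F [0.2 0.1 0.1] gap 0.751
toolx [0.949 0.314 0.009] tooly az -71.7 z [ 0.01  -0.003 -1.   ]
lin units now-frame [-0.04  0.    0.2 ] target-frame [-0.04  0.    0.2 ] turn [ 0.3 -0.5  1.3]
```

```bash
python3 -m jog '{"hand":[0.75,0.75,0.2,0.2,0.2,0.2,0.2,0.2,0.2],"linear":[[-0.03,0,0.2],[0,0,0],[0,0,0],[0,0,0],[0,0,0],[0,0,0],[0,0,0],[0,0,0],[0,0,0]],"angular":[[0.3,-0.5,1],[0,0,0],[0,0,0],[0,0,0],[0,0,0],[0,0,0],[0,0,0],[0,0,0],[0,0,0]]}' 40
python3 g.py .5687 -.0922 .087 -73
python3 - <<'E'
from h import *
t=env.read_camera("top"); s=env.read_camera("side")
zoom(s,(290,190,370,270),7,"pics/s11.png")
E
```

```text
t: 17.0
tool_pos: [0.5682, -0.0923, 0.2449]
tcp_rot: [3.104, 0.472, 0.005]
contact_force: [-0.8, -1.7, -1.6]
finger_gap: 0.394
t 17.0 grasp [ 0.5687 -0.0925  0.0899] q [-0.16  0.14 -0.07  1.35 -0.    2.68] F [-0.8 -1.7 -1.6] gap 0.394
toolx [0.955 0.297 0.003] tooly az -72.7 z [ 0.003 -0.001 -1.   ]
lin units now-frame [ 0.   -0.01  0.07] target-frame [ 0.   -0.01  0.07] turn [ 0.1 -0.2  0.3]
```

View pics/s11.png

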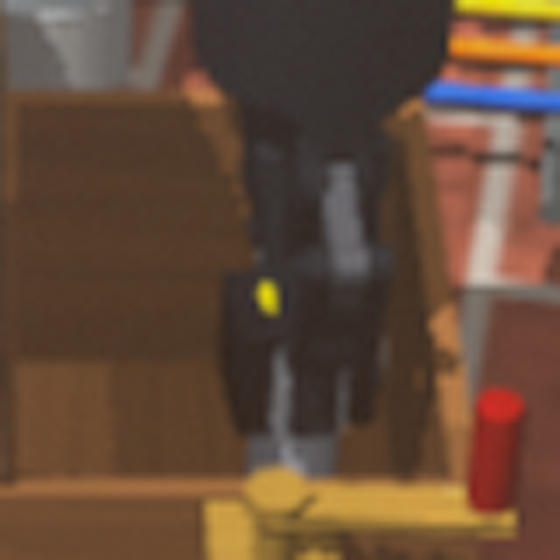

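The gap of 0.394 (33.5 mm) matches the 34 mm head, so the button is flush and covered by the pad. Now I'll lift.

```bash
python3 -m jog '{"hand":[0.2,0.2,0.2,0.2,0.2,0.2],"linear":[[0,0,-0.15],[0,0,-0.25],[0,0,-0.25],[0,0,-0.25],[0,0,-0.25],[0,0,-0.25]],"angular":[[0,0,0],[0,0,0],[0,0,0],[0,0,0],[0,0,0],[0,0,0]]}' 50
python3 g.py .5687 -.0922 .180 -73
```

```text
t: 17.7
tool_pos: [0.5681, -0.0923, 0.3049]
tcp_rot: [3.104, 0.472, 0.005]
contact_force: [2.9, -2.9, -6.0]
finger_gap: 0.396
t 17.7 grasp [ 0.5687 -0.0925  0.1499] q [-0.16  0.13  0.03  1.47 -0.    2.68] F [ 2.9 -2.9 -6. ] gap 0.396
toolx [0.955 0.297 0.003] tooly az -72.7 z [ 0.003 -0.002 -1.   ]
lin units now-frame [ 0.01 -0.01 -0.75] target-frame [ 0.   -0.01 -0.75] turn [ 0.1 -0.2  0.3]
```

```bash
python3 -m jog '{"hand":[0.2,0.2,0.2,0.2,0.2],"linear":[[0,0,-0.25],[0,0,-0.22],[0,0,-0.15],[0,0,-0.06],[0,0,0]],"angular":[[0,0,0],[0,0,0],[0,0,0],[0,0,0],[0,0,0]]}' 50
python3 g.py .5687 -.0922 .180 -73
python3 - <<'E'
from h import *
t=env.read_camera("top"); s=env.read_camera("side")
zoom(s,(250,110,410,270),3.75,"pics/s12.png")
E
```

```text
t: 18.2
tool_pos: [0.5682, -0.0922, 0.3349]
tcp_rot: [3.104, 0.472, 0.005]
contact_force: [3.3, -2.5, -4.1]
finger_gap: 0.392
t 18.2 grasp [ 0.5687 -0.0925  0.1799] q [-0.16  0.13  0.09  1.53 -0.    2.68] F [ 3.3 -2.5 -4.1] gap 0.392
toolx [0.955 0.297 0.003] tooly az -72.7 z [ 0.003 -0.002 -1.   ]
lin units now-frame [ 0.   -0.01 -0.  ] target-frame [ 0.   -0.01 -0.  ] turn [ 0.1 -0.2  0.3]
```

View pics/s12.png

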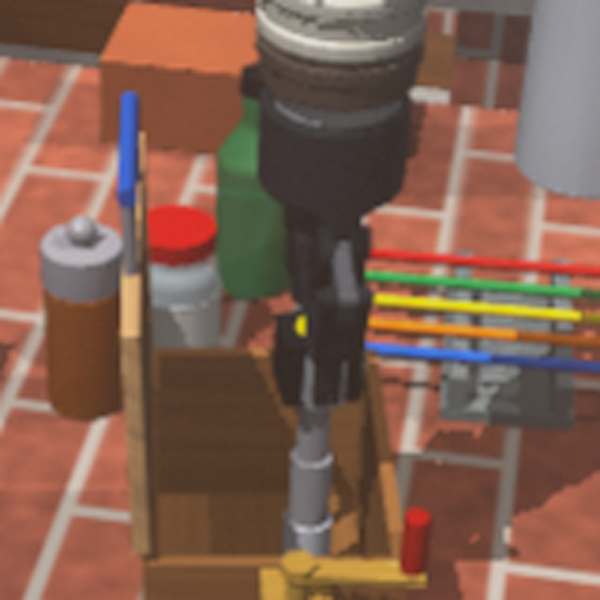

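The head is up 90 mm by the tool height, with the inner tubes showing. I'll nudge up slightly to feel the end stop.

```bash
python3 -m jog '{"hand":[0.2,0.2,0.2],"linear":[[0,0,-0.08],[0,0,0],[0,0,0]],"angular":[[0,0,0],[0,0,0],[0,0,0]]}' 50
python3 g.py .5687 -.0922 .180 -73
```

```text
t: 18.6
tool_pos: [0.5687, -0.0923, 0.334]
tcp_rot: [3.105, 0.472, -0.001]
contact_force: [1.9, -1.7, -3.4]
finger_gap: 0.399
t 18.6 grasp [ 0.5686 -0.0925  0.179 ] q [-0.16  0.13  0.09  1.53 -0.    2.68] F [ 1.9 -1.7 -3.4] gap 0.399
toolx [ 0.955  0.297 -0.001] tooly az -72.7 z [-0.001 -0.001 -1.   ]
lin units now-frame [ 0.   -0.01 -0.03] target-frame [ 0.   -0.01 -0.03] turn [0.  0.1 0.3]
```

```bash
python3 -m jog '{"hand":[0.2],"linear":[[0,0,-0.08]],"angular":[[0,0,0]]}' 50
python3 -m jog '{"hand":[0.2],"linear":[[0,0,-0.03]],"angular":[[0,0,0]]}'
python3 -m jog '{"hand":[0.2,0.2],"linear":[[0,0,0],[0,0,0]],"angular":[[0,0,0],[0,0,0]]}'
python3 - <<'E'
from h import *
t=env.read_camera("top"); s=env.read_camera("side")
zoom(s,(295,160,375,240),7,"pics/s13.png"); cv2.imwrite("pics/t13.png",t["pixels"][:,:,::-1])
P=np.array([.5687,-.0922,.0])
for z in(.110,.195,.2,.205): print(z,proj(s,P+[0,0,z]).round(1))
m=mask(s,"yellow",(315,190,345,215)); ys,xs=np.nonzero(m); print(len(xs),xs.min(),xs.max(),ys.min(),ys.max(),ys.mean())
E
```

```text
t: 18.7
tool_pos: [0.5689, -0.0923, 0.3355]
tcp_rot: [3.105, 0.473, -0.004]
contact_force: [13.2, -3.6, -39.4]
finger_gap: 0.395
t: 18.8
tool_pos: [0.5692, -0.0924, 0.3351]
tcp_rot: [3.106, 0.473, -0.006]
contact_force: [7.2, -3.1, -16.8]
finger_gap: 0.395
t: 19.0
tool_pos: [0.5693, -0.0924, 0.335]
tcp_rot: [3.106, 0.473, -0.007]
contact_force: [1.7, -2.2, -8.1]
finger_gap: 0.393
0.11 [332.3 232.1]
0.195 [334.4 198.9]
0.2 [334.5 196.8]
0.205 [334.6 194.8]
12 329 331 194 198 196.16666666666666
```

View pics/s13.png

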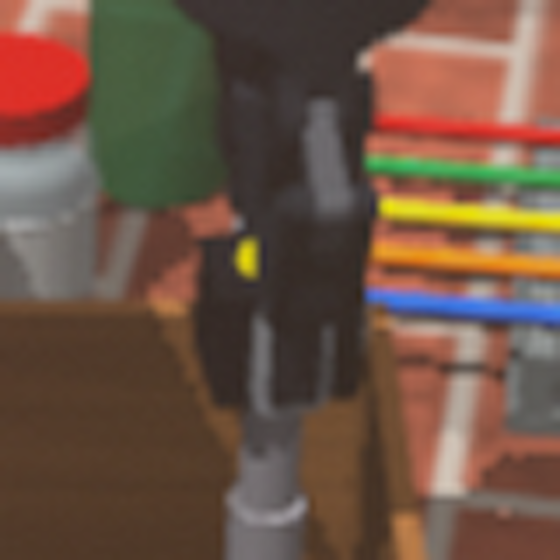

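View pics/t13.png

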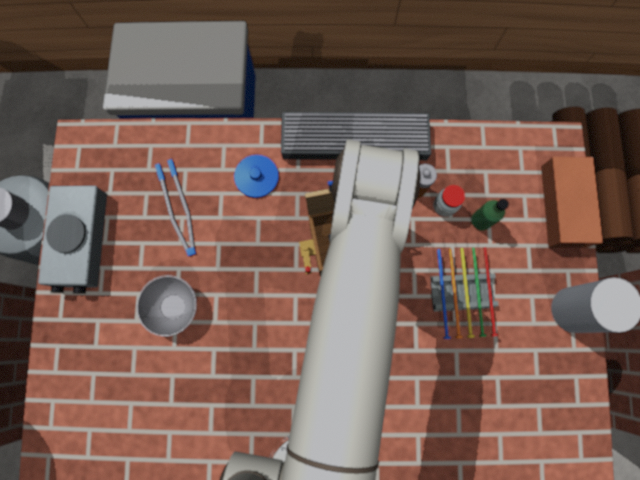

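The disc at side row 196 gives a height of about 0.20 m, which is 90 mm above stowed. The nudge met a hard stop at 39 N. The lid, latch and bystanders look right. One settle check, then I'll hand in.

```bash
python3 -m jog '{"hand":[0.2,0.2,0.2,0.2],"linear":[[0,0,0],[0,0,0],[0,0,0],[0,0,0]],"angular":[[0,0,0],[0,0,0],[0,0,0],[0,0,0]]}'
python3 - <<'E'
from bench import env
s=env.sense(); print(s["tool_pos"],s["contact_force"],s["finger_gap"],abs(s["qd"]).max())
print(env.close_job())
E
```

```text
t: 19.5
tool_pos: [0.5692, -0.0924, 0.335]
tcp_rot: [3.106, 0.473, -0.006]
contact_force: [2.3, -2.2, -8.8]
finger_gap: 0.394
[ 0.56924571 -0.09236028  0.33502628] [ 2.34339005 -2.20819966 -8.84175158] 0.39421329671419947 0.001854288860694281
the job is handed in; nothing more can be done
None
```

I swung the latch clear, opened the lid until it stood upright by itself, and drew the lamp head up to its second stop. I handed in at 19.5 s, still gripping the head at 50 N; no verdict was reported.

- **Latch and lid:** I estimate the latch at about 1.6 rad. The lid was at about 1.6 rad when I let go, and it stayed upright in every later picture.
- **Lamp height:** the tool rose 90 mm with the head. The disc on top shows about 0.20 m, against 0.11 m stowed. An extra nudge upward met a hard stop at about 39 N, and the arm was still at hand-in.
- **Button:** the finger gap was 0.394 (about 33.5 mm), which matches the 34 mm head with the button flush. I could not see the button, because the pad covers it.
- **Other things on the ledge:** by eye in the last top picture they are where they were; the arm hides part of that view, and I did not measure them.

Two checks were less clean. The bar slipped about 6 mm along the pads while the lid opened, with no effect on the result. My first nudge at the second stop showed only 3.4 N after it relaxed, so I repeated it with a direct force reading.

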